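# Change over the solvent bottles

### The job

Change over the solvents: move the spent clear bottle off its saucer into the grey returns tray, and stand each amber bottle on the saucer that has the colour of its cap. Set every bottle down gently, upright and flat inside its saucer or tray, without dropping or tipping it, and leave the other two clear bottles where they are.

Things in the scene. Friction and masses are not known exactly. Their poses are not given: they have to be found in the camera images.
- amber_blue: Loose amber (brown) glass bottle with a blue cap, full, 0.16 to 0.29 kg, standing on the bench at the start. Body 54 mm across up to height 66, shoulder sloping to a 30 mm neck at height 82, screw cap 38 mm across from height 86 to 112 (the top; fixed on, good to grip from above); paper label band. Origin: centre of the underside, z up.
- amber_yellow: Loose amber (brown) glass bottle with a yellow cap, full, 0.16 to 0.29 kg, standing on the bench at the start. Body 54 mm across up to height 66, shoulder sloping to a 30 mm neck at height 82, screw cap 38 mm across from height 86 to 112 (the top; fixed on, good to grip from above); paper label band. Origin: centre of the underside, z up.
- amber_red: Loose amber (brown) glass bottle with a red cap, full, 0.16 to 0.29 kg, standing on the bench at the start. Body 54 mm across up to height 66, shoulder sloping to a 30 mm neck at height 82, screw cap 38 mm across from height 86 to 112 (the top; fixed on, good to grip from above); paper label band. Origin: centre of the underside, z up.
- saucer_blue: Blue round saucer, fixed to the bench: 90 mm across outside, 80 mm inside, rim 10 mm high, inner floor 4 mm above the bench. Origin at the centre of its underside, on the bench. At the start one of the three saucers carries the spent bottle, the other two are empty.
- saucer_yellow: Yellow round saucer, fixed to the bench: 90 mm across outside, 80 mm inside, rim 10 mm high, inner floor 4 mm above the bench. Origin at the centre of its underside, on the bench. At the start one of the three saucers carries the spent bottle, the other two are empty.
- saucer_red: Red round saucer, fixed to the bench: 90 mm across outside, 80 mm inside, rim 10 mm high, inner floor 4 mm above the bench. Origin at the centre of its underside, on the bench. At the start one of the three saucers carries the spent bottle, the other two are empty.
- spent: The spent bottle: clear colourless glass with a white cap, 0.1 to 0.17 kg, the only bottle that stands on a saucer at the start (underside 4 mm above the bench). Body 54 mm across up to height 66, shoulder sloping to a 30 mm neck at height 82, screw cap 38 mm across from height 86 to 112 (the top; fixed on, good to grip from above); paper label band. Origin: centre of the underside, z up.
- returns_tray: Grey square open returns tray, fixed to the bench: 100 x 100 mm outside, walls 4 mm thick and 25 mm high, inner floor 4 mm above the bench (92 x 92 mm inside). Origin at the centre of its underside, x and y along its sides.
- clear_a: Loose clear glass bottle with a white cap standing straight on the bench; a bystander that stays where it is. Body 54 mm across up to height 66, shoulder sloping to a 30 mm neck at height 82, screw cap 38 mm across from height 86 to 112 (the top; fixed on, good to grip from above); paper label band. Origin: centre of the underside, z up.
- clear_b: Loose clear glass bottle with a white cap standing straight on the bench; a bystander that stays where it is. Body 54 mm across up to height 66, shoulder sloping to a 30 mm neck at height 82, screw cap 38 mm across from height 86 to 112 (the top; fixed on, good to grip from above); paper label band. Origin: centre of the underside, z up.
Not all that is in view belongs to the job. Of the things shaped like the saucer_red, the red one is meant.

How it is judged:
By the outcome, as a careful person would: the job done as asked, in the order asked, and still so for the second after the job is handed in, with the robot touching nothing.
It also fails if it takes over 102 s, if anything falls off the work surface, if the arm or the gripper's body presses on something with over 40 N, if the wrist force passes 120 N, or if a joint passes its speed limit or range.

### The arm

A 6-joint arm with a two-finger parallel gripper is mounted at the origin on the work surface. World frame = base frame: x ahead of the robot, y to its left, z up, the work surface at z = 0. Lengths are in m, angles in rad, forces in N, time in s.
With the tool pointing down it reaches from about 0.375 to 0.9 m from the base axis. Payload 3.1 kg.
Tool frame: the origin (TCP) lies midway between the tips of the shut fingers; the grasp point (between the pads) lies 19 mm behind it; z points along the fingers, y is the direction in which the jaws open and shut (so a half turn about z gives the same grasp; the last joint's range is limited). The gripper opens to 85 mm and grips with 20 to 120 N. Pads are 22 mm wide; open, the fingers measure 114 mm over their backs; the gripper's body (76 mm by 85 mm) begins 54 mm behind the grasp point. The pads swing forward as they close: fully open they stand 13 mm farther back than shut.
Start: joints at [0.928, 0.527, 1.433, -0, 1.181, -0.178], TCP at [0.28, 0.559, 0.231] pointing down, gripper open.
Joint ranges: [-3.08, 3.08], [-0.75, 2.2], [0.22, 2.44], [-1.43, 4.57], [0, 2.65], [-2.85, 2.85]. Speed limits (rad/s): [2.79, 2.79, 3.14, 3.14, 3.14, 3.14].

### API

Orientations are given as a unit quaternion [x, y, z, w].
In Python, from station import manip gives the robot as it stands. The module is installed in compiled form; this text tells all that it offers.
- The arm moves only by the tool drive_tool, never from a script. Its argument "deltas" is one flat list of numbers, 4 for each row, row after row: the shift along the tool's x, y, z in cm, then the turn about the tool's z in degrees. A call has 1 to 12 rows; each row is the pose to reach, as a shift and turn from the pose measured when the call began, along the tool's axes at that moment; what a row does not reach only later rows make up. A row lasts 1/10 s, in which the tool goes at most 50 mm and 8.59 degrees, less where a joint would pass 70% of its speed; a pose out of reach is approached as far as the arm can. A call with a gripper value outside its range is refused whole. "hand" is the finger opening in cm, from 0 to 8.54, set as the call begins (left out, the last holds). The fingers move at their own pace and stop on an object; "squeeze" is the grip in N (left out, the last holds). Time passes only in rows, so rows that repeat a pose let the fingers close. It gives the time, the measured TCP pose, the force and the opening at its end, in the units of the state.
- manip.sense(): the state, without advancing time (a new reading comes with each control period).
- manip.snapshot(name): name is "scene" or "side" or "wrist"; returns a dict with "frame" (480x640x3 uint8, red, green, blue), "depth" (480x640 float32, m along the optical axis (not along the pixel's ray), 0 where there is no reading), "fx", "fy", "cx", "cy" (pixels), "R" (3x3) and "t" (3): a world point X has camera coordinates R X + t. Camera axes: x right, y down, z forward; pixel columns grow to the right and rows downward; lengths in m; the calibration is good to about 2 mm. A picture is of the moment at which its call begins.
- manip.sign_off(): hands the job in, once; it reports no verdict.
The state is a dict: "t": time; "q": joint angles; "qd": joint speeds; "tau": joint torques, N m; "tcp_pos": TCP position; "tool_rot": TCP orientation; "force": force on the tool from outside, world axes, zero at the start; "ft_torque": the same for the moment, N m; "finger_gap": opening from 0.0 (shut) to 1.0 (fully open).
Only numpy, scipy, OpenCV 4.12 (cv2) and the standard library are available. Lean on these libraries where they do the work, as an engineer would, in place of code of your own. Each camera call takes 0.05 s, during which the arm holds its last target.

## Working session

There is one attempt and no reset: what is moved stays moved. The work goes in short steps, Python scripts to look and compute and a tool call to move; the robot and the scene stay as the last step left them, time stands still between calls to the robot, and variables do not carry over. Pictures are saved under pics/ and viewed, and the job is handed in when it is done.

Besides the shell and the picture viewer there is one more tool, called after "Call:" as name(argument=value, ...), one argument or row to a line, values as JSON. drive_tool: Moves the arm, as the interface text tells. Its arguments: {"type":"object","properties":{"deltas":{"type":"array"},"hand":{"type":"number"},"squeeze":{"type":"number"}},"required":["deltas"]}

```bash
mkdir -p pics; cat > h.py <<'E'
import numpy as np, cv2, pickle
from station import manip
def snap(n,tag):
    s=manip.snapshot(n); cv2.imwrite(f'pics/{tag}.png',s['frame'][:,:,::-1]); pickle.dump(s,open(f'pics/{tag}.pkl','wb')); return s
def load(tag): return pickle.load(open(f'pics/{tag}.pkl','rb'))
def world(s,u,v,z=None):
    d=s['depth'][int(round(v)),int(round(u))]
    ray=np.array([(u-s['cx'])/s['fx'],(v-s['cy'])/s['fy'],1.])
    R,t=np.array(s['R']),np.array(s['t']); C=-R.T@t; r=R.T@ray
    if z is not None: d=(z-C[2])/r[2]
    return C+d*r
E
python3 - <<'E'
from h import *
print(manip.sense())
for n in ['scene','side','wrist']: 
    s=snap(n,n+'0'); print(n,np.round(s['R'],3).tolist(),np.round(s['t'],3), s['fx'])
E
```

```text
{'t': 0.0, 'q': array([ 9.28476496e-01,  5.28484322e-01,  1.43391186e+00, -1.66568133e-05,
        1.18148099e+00, -1.78514359e-01]), 'qd': array([ 6.55810212e-04, -4.57493306e-05, -4.13755965e-04,  1.07912669e-03,
       -7.74287745e-04, -1.41678838e-03]), 'tau': array([ 2.38926259e-04, -4.42353487e+01, -1.78024954e+01, -2.52963573e-04,
        8.42861307e-03,  3.36767307e-06]), 'tcp_pos': array([0.27912809, 0.55837248, 0.23031948]), 'tool_rot': array([ 2.29826505e-01,  9.73230945e-01, -1.05047397e-03, -4.48690701e-04]), 'force': array([-1.01528956,  0.59466077,  0.66885619]), 'ft_torque': array([0.04527259, 0.01216523, 0.00866346]), 'finger_gap': 0.9986394871971168}
scene [[-0.888, 0.46, 0.018], [0.249, 0.513, -0.822], [-0.387, -0.725, -0.569]] [ 0.44  -0.105  1.417] 518.20736365236
side [[0.837, -0.547, 0.02], [-0.326, -0.527, -0.785], [0.44, 0.65, -0.62]] [-0.44  0.23  1.07] 623.8327610669724
wrist [[0.448, 0.894, -0.003], [0.863, -0.432, 0.261], [0.232, -0.119, -0.965]] [-0.624 -0.033  0.378] 350.85178685898785
```

View pics/scene0.png

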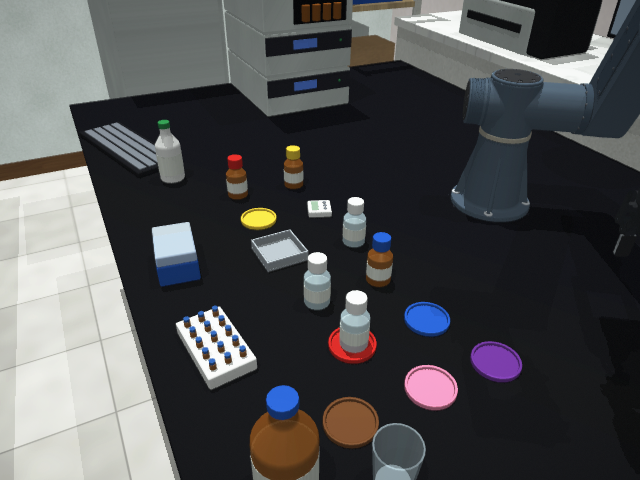

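View pics/side0.png

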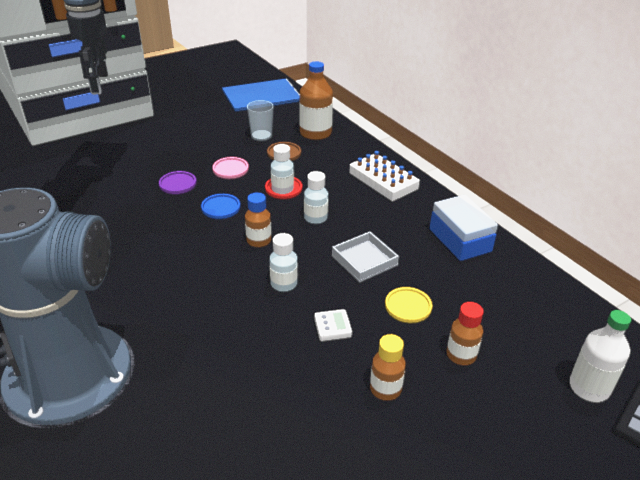

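View pics/wrist0.png

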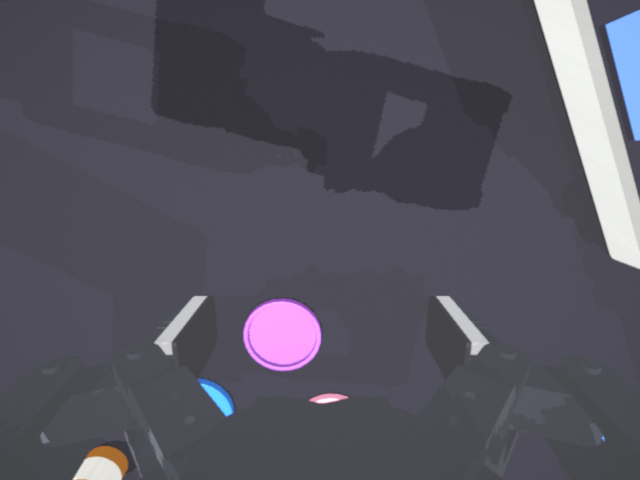

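The spent bottle is the clear one on the red saucer: scene (355,320), side (282,175). It could be confused with the clear bottles at scene (317,282) and (354,222). There are also pink, purple and brown saucers as decoys. Next I'll measure positions from both views.

```bash
cat > m.py <<'E'
from h import *
def cloud(s,off=0):
    d=s['depth']; v,u=np.mgrid[0:480,0:640]
    p=np.stack([(u-s['cx'])/s['fx']*d,(v-s['cy'])/s['fy']*d,d],-1)
    w=(p-np.array(s['t']))@np.array(s['R']); w[d==0]=np.nan
    return w
if __name__=='__main__':
    for tag in ['scene0','side0']:
        s=load(tag); w=cloud(s); z=w[...,2]; ok=(w[...,0]>.1)&(w[...,0]<1.0)&(abs(w[...,1])<.7)
        for name,lo,hi in [('top',.1,.13),('low',.003,.03)]:
            m=(ok&(z>lo)&(z<hi)).astype(np.uint8)
            n,l,st,c=cv2.connectedComponentsWithStats(m)
            for i in range(1,n):
                if st[i,4]<40: continue
                q=w[l==i]; rgb=s['frame'][l==i]
                print(tag,name,'px',c[i].round().astype(int),st[i,4],'x',np.percentile(q[:,0],[2,98]).round(3),'y',np.percentile(q[:,1],[2,98]).round(3),'zmax',np.percentile(q[:,2],[50,98]).round(3),np.median(rgb,0))
    S=[]
    for t in ['scene0','side0']:
        f=load(t)['frame'][:,:,::-1]
        S.append(f)
    cv2.imwrite('pics/c1.png',cv2.resize(S[0][130:370,220:460],(600,600),interpolation=3))
    cv2.imwrite('pics/c2.png',cv2.resize(S[1][130:410,150:500],(750,600),interpolation=3))
E
python3 m.py
```

```text
scene0 top px [167 144] 287 x [0.714 0.773] y [-0.503 -0.466] zmax [0.114 0.129] [164. 167. 165.]
scene0 top px [293 150] 129 x [0.429 0.463] y [-0.331 -0.295] zmax [0.112 0.115] [163. 140.  45.]
scene0 top px [234 160] 141 x [0.59  0.624] y [-0.341 -0.306] zmax [0.112 0.116] [138.  34.  32.]
scene0 top px [355 203] 188 x [0.415 0.449] y [-0.012  0.024] zmax [0.112 0.116] [232.  235.  232.5]
scene0 top px [381 239] 239 x [0.439 0.473] y [0.138 0.173] zmax [0.113 0.115] [ 43. 100. 213.]
scene0 top px [317 260] 276 x [0.59  0.624] y [0.144 0.179] zmax [0.113 0.115] [249.5 250.5 249.5]
scene0 top px [356 301] 392 x [0.582 0.616] y [0.281 0.316] zmax [0.116 0.119] [249. 250. 249.]
scene0 top px [285 464] 1164 x [0.784 0.865] y [0.493 0.545] zmax [0.119 0.13 ] [78. 50. 24.]
scene0 low px [239 148] 42 x [0.48  0.525] y [-0.662 -0.561] zmax [0.004 0.007] [22. 23. 28.]
scene0 low px [264 149] 66 x [0.389 0.465] y [-0.612 -0.506] zmax [0.004 0.006] [22. 23. 28.]
scene0 low px [128 173] 1811 x [0.763 0.945] y [-0.695 -0.369] zmax [0.008 0.024] [26. 27. 28.]
scene0 low px [246 158] 47 x [0.485 
[... 4809 characters left out ...]
7] [166. 171. 178.]
side0 low px [283 284] 264 x [0.401 0.447] y [-0.026  0.011] zmax [0.016 0.029] [144.  158.5 163. ]
side0 low px [408 304] 1170 x [0.556 0.64 ] y [-0.227 -0.142] zmax [0.006 0.013] [247. 246. 116.]
side0 low px [332 324] 947 x [0.407 0.474] y [-0.19 -0.12] zmax [0.018 0.022] [247. 247. 247.]
side0 low px [460 356] 324 x [0.576 0.615] y [-0.357 -0.311] zmax [0.016 0.029] [118.5  90.   72. ]
side0 low px [588 391] 449 x [0.704 0.74 ] y [-0.536 -0.477] zmax [0.017 0.029] [168. 168. 164.]
side0 low px [385 391] 319 x [0.414 0.455] y [-0.344 -0.303] zmax [0.016 0.029] [120.  93.  80.]
side0 low px [630 420] 925 x [0.695 0.792] y [-0.617 -0.553] zmax [0.016 0.021] [49. 49. 53.]
```

```bash
ls pics
```

```text
c1.png
c2.png
scene0.pkl
scene0.png
side0.pkl
side0.png
wrist0.pkl
wrist0.png
```

View pics/c1.png

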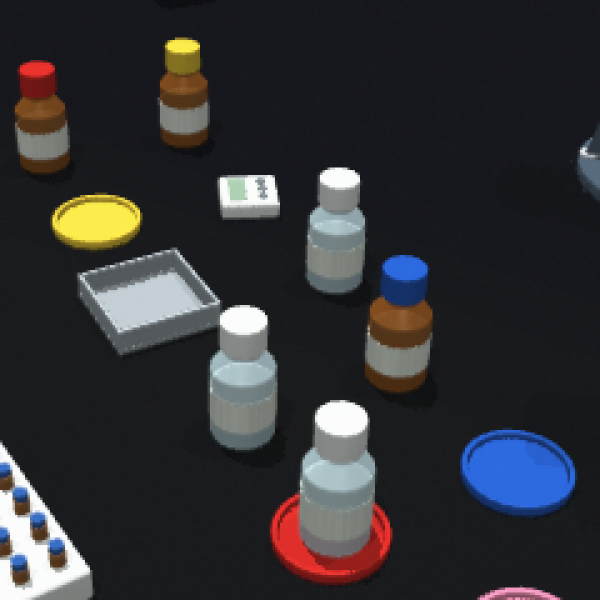

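View pics/c2.png

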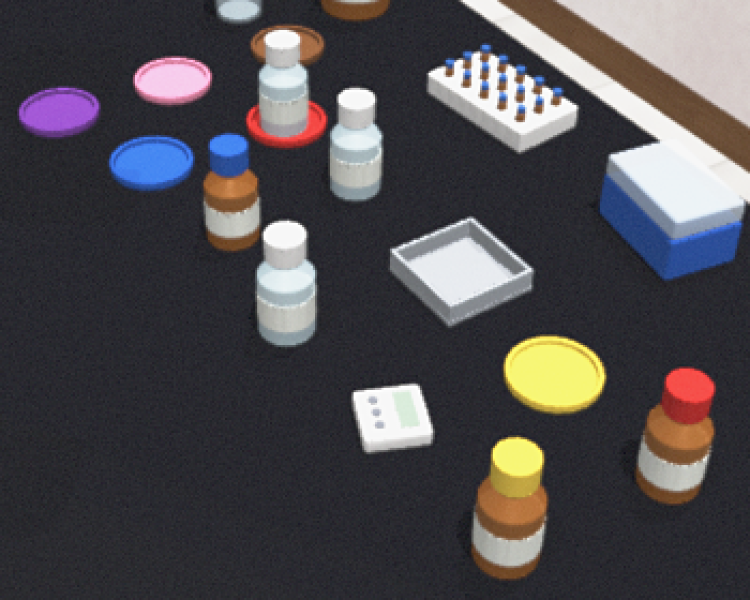

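```bash
cat > d.py <<'E'
import sys; from h import *
from scipy.spatial.transform import Rotation as Ro
def dl(p,s=None):
    s=s or manip.sense(); R=Ro.from_quat(s['tool_rot']).as_matrix()
    return R.T@(np.array(p)-s['tcp_pos'])*100
if __name__=='__main__':
    s=manip.sense(); print('t',s['t'],'tcp',s['tcp_pos'].round(4),'gap',s['finger_gap'],'F',s['force'].round(1))
    a=np.array(sys.argv[1:],float).reshape(-1,3)
    for p in a: print(p,dl(p,s).round(2))
E
cat > tri.py <<'E'
from h import *
from scipy.optimize import least_squares
# circle features: triangulated pixel centres scene/side
A,B=load('scene0'),load('side0')
def pr(s,X):
    c=np.array(s['R'])@X+np.array(s['t']); return np.array([s['fx']*c[0]/c[2]+s['cx'],s['fy']*c[1]/c[2]+s['cy']])
def tri(a,b): 
    r=least_squares(lambda X:np.r_[pr(A,X)-a,pr(B,X)-b],[.5,0,.05]); return r.x.round(4),np.abs(r.fun).max().round(1)
if __name__=='__main__':
    def cent(s,c,box,z):
        pass
    # saturated-colour masks for empty saucers & hue
    import cv2
    for nm,pa,pb in [('blue',(427,318),(220,206)),('yellow',(259,218),(408,304))]:
        out=[]
        for s,p in((A,pa),(B,pb)):
            hsv=cv2.cvtColor(s['frame'],cv2.COLOR_RGB2HSV).astype(int); h=hsv[p[1],p[0]]
            m=((abs(hsv[...,0]-h[0])<8)&(hsv[...,1]>100)&(hsv[...,2]>60)).astype(np.uint8)
            n,l,st,c=cv2.connectedComponentsWithStats(m); i=l[p[1],p[0]]
            e=cv2.fitEllipse(cv2.findContours((l==i).astype(np.uint8),0,1)[0][0]); out.append(e[0])
        print(nm,np.round(out,1).tolist(),*tri(*map(np.array,out)))
E
python3 tri.py; python3 d.py .596 .296 .2
```

```text
blue [[426.7, 318.5], [220.3, 205.6]] [0.4349 0.3058 0.005 ] 0.2
yellow [[258.2, 218.2], [408.2, 304.5]] [ 0.5999 -0.1841  0.0049] 0.4
t 0.15 tcp [0.2792 0.5585 0.2305] gap 1.0011892711505452 F [-0.9 -1.2  0.3]
[0.596 0.296 0.2  ] [-40.07  -9.3    3.06]
```

The crops show the choice is right: the clear bottle on the red saucer is at crop (340,480), and the two views agree on position. I'm moving above it now.

Call:
drive_tool(
  deltas=[-3,-0.7,0,0,-7,-1.6,0,0,-11,-2.5,0,0,-15,-3.5,0,0,-19,-4.4,0.5,0,-23,-5.3,1,0,-27,-6.3,1.5,0,-31,-7.2,2,0,-35,-8.1,2.5,0,-38,-8.8,3,0,-40,-9.3,3,0,-40.1,-9.3,3.1,0],
  hand=8.5,
  squeeze=40,
)

```text
t: 1.35
tcp_pos: [0.5983, 0.2941, 0.1993]
tool_rot: [0.231, 0.973, -0.001, 0.0]
force: [-1.0, 0.5, -0.8]
finger_gap: 0.994
```

```bash
python3 - <<'E'
from h import *
from m import cloud
s=snap('wrist','w1'); w=cloud(s); 
m=(w[...,2]>.1)&(w[...,2]<.125)
n,l,st,c=cv2.connectedComponentsWithStats(m.astype(np.uint8))
for i in range(1,n):
    if st[i,4]>200: q=w[l==i]; print(c[i].round(),st[i,4],np.percentile(q,[1,99],axis=0).round(4).tolist(),q.mean(0).round(4))
E
python3 d.py .596 .296 .08
```

```text
[ 29. 146.] 3226 [[0.436, 0.1393, 0.1006], [0.4713, 0.1742, 0.1124]] [0.4547 0.1593 0.1097]
[325. 241.] 2508 [[0.5772, 0.2814, 0.1021], [0.6127, 0.3164, 0.1161]] [0.5943 0.2993 0.114 ]
[153. 320.] 734 [[0.5854, 0.1442, 0.1006], [0.6022, 0.1769, 0.112]] [0.5923 0.1609 0.1094]
[634. 371.] 425 [[0.7841, 0.458, 0.1001], [0.8055, 0.4741, 0.1137]] [0.7957 0.4639 0.1055]
t 1.4 tcp [0.5967 0.2953 0.1992] gap 0.9952619553168486 F [-1.   0.6  0.2]
[0.596 0.296 0.08 ] [ 0.08  0.05 11.92]
```

View pics/w1.png

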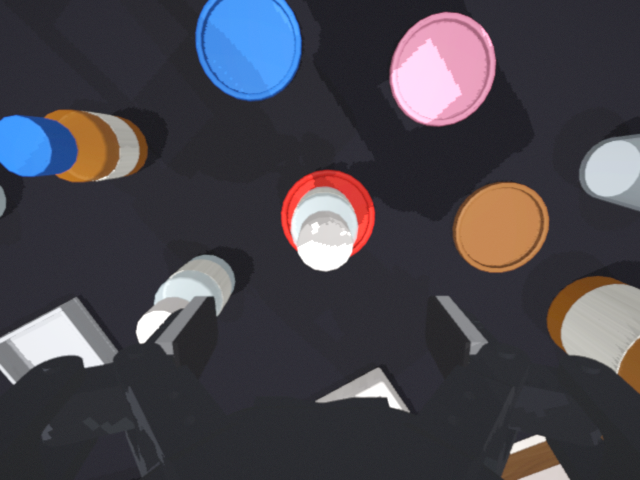

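Call:
drive_tool(
  deltas=[0.1,0.1,1.5,0,0.2,0.1,3.5,0,0.2,0.1,5.5,0,0.2,0.1,7.5,0,0.2,0.1,9,0,0.2,0.1,10.2,0,0.2,0.1,11,0,0.2,0.1,11.5,0,0.2,0.1,11.8,0,0.2,0.1,11.8,0],
)

```text
t: 2.4
tcp_pos: [0.5953, 0.297, 0.0812]
tool_rot: [0.231, 0.973, -0.001, -0.001]
force: [-0.8, -0.1, 1.0]
finger_gap: 0.992
```

Call:
drive_tool(
  deltas=[0,0,0,0,0,0,0,0,0,0,0,0,0,0,0,0,0,0,0,0,0,0,0,0,0,0,0,0,0,0,0,0],
  hand=2.5,
  squeeze=40,
)

```text
t: 3.2
tcp_pos: [0.5958, 0.2971, 0.0818]
tool_rot: [0.231, 0.973, -0.0, -0.0]
force: [0.6, 0.3, 3.9]
finger_gap: 0.432
```

Call:
drive_tool(
  deltas=[0,0,-0.3,0,0,0,-1,0,0,0,-2.5,0,0,0,-4.5,0,0,0,-6.5,0,0,0,-8.5,0,0,0,-10.5,0,0,0,-12.5,0,0,0,-14,0,0,0,-14.7,0,0,0,-15,0,0,0,-15,0],
)

```text
t: 4.4
tcp_pos: [0.5956, 0.2971, 0.232]
tool_rot: [0.231, 0.973, -0.0, -0.0]
force: [0.3, -0.1, -1.0]
finger_gap: 0.432
```

```bash
python3 - <<'E'
from h import *
from m import cloud
for n in ['wrist','scene','side']:
    s=snap(n,n+'2')
a=load('scene2')['frame'][150:390,200:440,::-1]; b=load('side2')['frame'][60:300,200:440,::-1]
cv2.imwrite('pics/l2.png',np.hstack([cv2.resize(a,(400,400)),cv2.resize(b,(400,400))]))
# tray corners via rim depth
for n in ['scene2','side2','scene0','side0']:
    s=load(n); w=cloud(s); x,y,z=np.moveaxis(w,-1,0)
    m=(abs(x-.61)<.08)&(abs(y+.026)<.08)&(z>.020)&(z<.032)
    q=w[m][:,:2].astype(np.float32); print(n,m.sum(),cv2.minAreaRect(q))
    m=(abs(x-.6)<.06)&(abs(y-.3)<.06)&(z>.0075)&(z<.016); hsv=cv2.cvtColor(s['frame'],cv2.COLOR_RGB2HSV); m&=(hsv[...,1]>120)
    q=w[m][:,:2].astype(np.float32); print(' red',m.sum(),cv2.minEnclosingCircle(q))
E
python3 d.py .609 -.026 .23
```

```text
scene2 408 ((0.6107060313224792, -0.024573616683483124), (0.10149368643760681, 0.10672998428344727), 0.8964577913284302)
 red 437 ((0.6011752486228943, 0.2998345196247101), 0.04633837938308716)
side2 469 ((0.6073146462440491, -0.02723858132958412), (0.10357966274023056, 0.1069507822394371), 0.2518502175807953)
 red 212 ((0.6000109314918518, 0.2977684438228607), 0.04868752136826515)
scene0 406 ((0.6100329756736755, -0.025508355349302292), (0.10265987366437912, 0.10615774244070053), 0.49492138624191284)
 red 309 ((0.6028304100036621, 0.2995038330554962), 0.046343106776475906)
side0 455 ((0.6071671843528748, -0.027251627296209335), (0.10495106875896454, 0.10436026751995087), 89.8735122680664)
 red 135 ((0.5981073379516602, 0.2962857186794281), 0.048548623919487)
t 4.55 tcp [0.5952 0.297  0.2307] gap 0.4353093929785162 F [-1.  -0.2 -1.4]
[ 0.609 -0.026  0.23 ] [-15.74 -28.24   0.11]
```

View pics/l2.png

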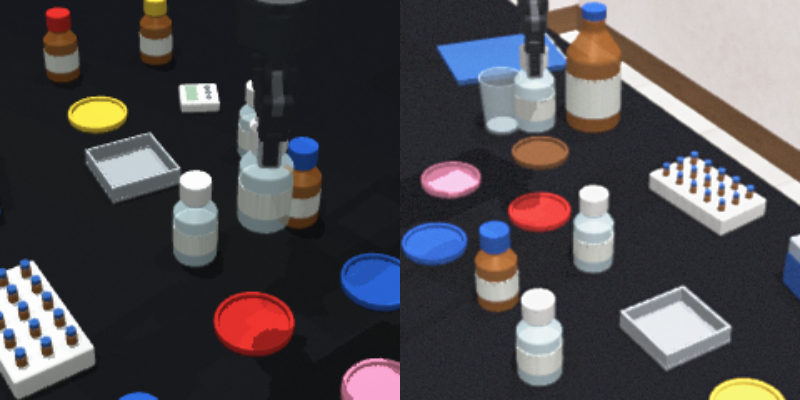

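View pics/wrist2.png

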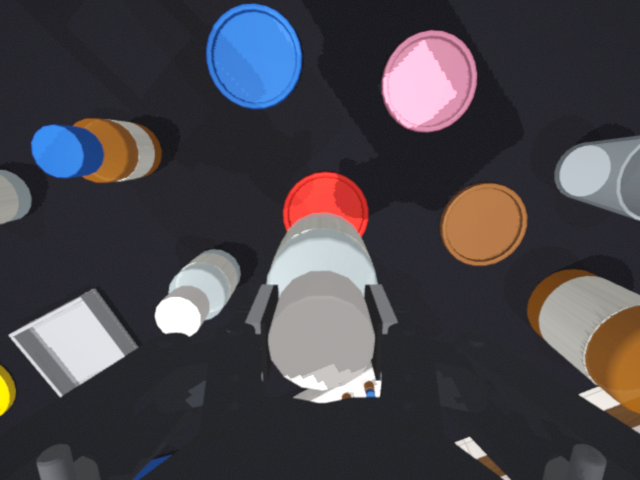

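Call:
drive_tool(
  deltas=[-0.4,-0.7,0,0,-1.4,-2.5,0,0,-2.9,-5.2,0,0,-4.6,-8.2,0,0,-6.4,-11.5,0,0,-8.2,-14.7,0,0,-10,-18,0,0,-11.8,-21.2,0,0,-13.5,-24.2,0,0,-14.8,-26.6,0,0,-15.5,-27.8,0,0,-15.7,-28.2,0,0],
)

```text
t: 5.75
tcp_pos: [0.6086, -0.0271, 0.2307]
tool_rot: [0.232, 0.973, -0.001, -0.001]
force: [-0.4, -0.2, -0.8]
finger_gap: 0.432
```

```bash
python3 - <<'E'
from h import *
for n in ['wrist','scene','side']:
    s=snap(n,n+'3')
a=load('scene3')['frame'][100:340,160:400,::-1]; b=load('side3')['frame'][100:340,250:490,::-1]
cv2.imwrite('pics/l3.png',np.hstack([cv2.resize(a,(400,400)),cv2.resize(b,(400,400))]))
E
python3 d.py .609 -.026 .082
```

```text
t 5.9 tcp [ 0.6085 -0.0246  0.2309] gap 0.43847905376343765 F [ 0.  -0.5 -0.5]
[ 0.609 -0.026  0.082] [-0.15 -0.07 14.89]
```

View pics/l3.png

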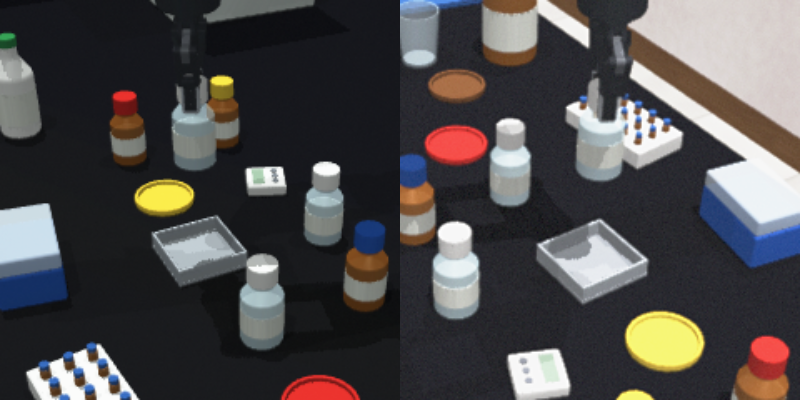

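Call:
drive_tool(
  deltas=[-0.1,0,0.5,0,-0.1,-0.1,2,0,-0.1,-0.1,4,0,-0.1,-0.1,6,0,-0.1,-0.1,8,0,-0.1,-0.1,10,0,-0.1,-0.1,11.5,0,-0.1,-0.1,12.7,0,-0.1,-0.1,13.5,0,-0.1,-0.1,13.9,0,-0.1,-0.1,14.1,0,-0.1,-0.1,14.1,0],
)

```text
t: 7.1
tcp_pos: [0.6088, -0.026, 0.0901]
tool_rot: [0.231, 0.973, -0.001, -0.001]
force: [-0.0, -0.4, -2.0]
finger_gap: 0.434
```

Call:
drive_tool(
  deltas=[0,0,0.1,0,0,0,0.2,0,0,0,0.3,0,0,0,0.4,0,0,0,0.5,0,0,0,0.6,0,0,0,0.6,0,0,0,0.6,0],
)

```text
t: 7.9
tcp_pos: [0.6088, -0.026, 0.0841]
tool_rot: [0.231, 0.973, -0.001, -0.001]
force: [0.9, -0.6, -1.3]
finger_gap: 0.435
```

Call:
drive_tool(
  deltas=[0,0,0.05,0,0,0,0.1,0,0,0,0.15,0,0,0,0.2,0,0,0,0.2,0],
)

```text
t: 8.4
tcp_pos: [0.6087, -0.026, 0.082]
tool_rot: [0.231, 0.973, -0.001, -0.001]
force: [-0.1, 1.0, -0.8]
finger_gap: 0.432
```

Call:
drive_tool(
  deltas=[0,0,0.05,0,0,0,0.1,0,0,0,0.1,0,0,0,0.1,0],
)

```text
t: 8.8
tcp_pos: [0.609, -0.026, 0.0818]
tool_rot: [0.231, 0.973, -0.001, -0.001]
force: [-1.0, 0.9, 5.9]
finger_gap: 0.434
```

Call:
drive_tool(
  deltas=[0,0,0,0,0,0,0,0,0,0,0,0,0,0,0,0,0,0,0,0,0,0,0,0],
  hand=8.5,
)

```text
t: 9.4
tcp_pos: [0.6089, -0.026, 0.0817]
tool_rot: [0.231, 0.973, -0.001, -0.001]
force: [0.6, -0.0, 0.1]
finger_gap: 0.992
```

Call:
drive_tool(
  deltas=[0,0,-1,0,0,0,-3,0,0,0,-5.5,0,0,0,-8,0,0,0,-10.5,0,0,0,-12,0,0,0,-12,0],
)

```text
t: 10.1
tcp_pos: [0.611, -0.0263, 0.2051]
tool_rot: [0.231, 0.973, -0.001, 0.002]
force: [0.4, -0.0, 0.8]
finger_gap: 0.994
```

```bash
python3 - <<'E'
from h import *
for n in ['scene','side']:
    s=snap(n,n+'4')
a=load('scene4')['frame'][100:340,160:400,::-1]; b=load('side4')['frame'][100:340,250:490,::-1]
cv2.imwrite('pics/l4.png',np.hstack([cv2.resize(a,(400,400)),cv2.resize(b,(400,400))]))
E
python3 d.py .454 .1545 .2 .604 -.326 .2 .443 -.315 .2
```

```text
t 10.2 tcp [ 0.609  -0.0259  0.202 ] gap 0.9969776895685255 F [-0.   0.4 -0.2]
[0.454  0.1545 0.2   ] [21.95  9.16  0.21]
[ 0.604 -0.326  0.2  ] [-13.02 -27.04   0.23]
[ 0.443 -0.315  0.2  ] [  1.86 -33.29   0.25]
```

View pics/l4.png

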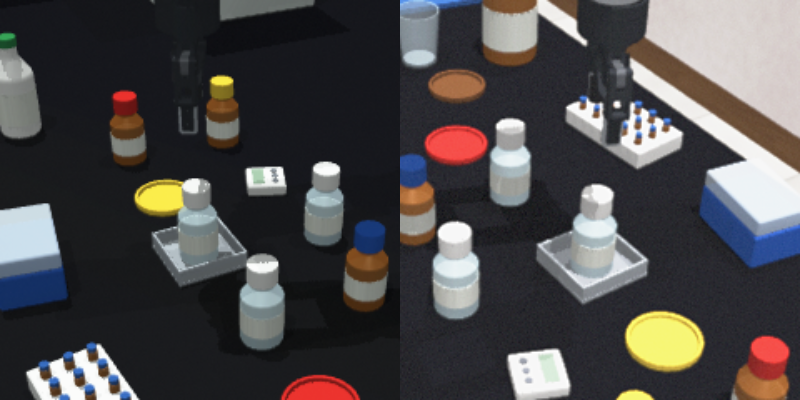

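The spent bottle is upright and centred in the tray. Next is amber_blue.

Call:
drive_tool(
  deltas=[1,0.4,0,0,3.5,1.5,0,0,7,3,0,0,10.5,4.4,0,0,14,5.9,0,0,17.5,7.3,0,0,20.5,8.6,0,0,21.7,9.1,0.2,0,21.9,9.2,0.2,0,21.9,9.2,0.2,0],
)

```text
t: 11.2
tcp_pos: [0.4549, 0.1545, 0.1998]
tool_rot: [0.23, 0.973, -0.001, -0.001]
force: [-0.8, 0.1, -0.5]
finger_gap: 0.998
```

```bash
cat > wc.py <<'E'
from h import *
from m import cloud
import sys
s=snap('wrist',sys.argv[1]); w=cloud(s); T=manip.sense()['tcp_pos']
m=(w[...,2]>.1)&(w[...,2]<.125)&(np.hypot(w[...,0]-T[0],w[...,1]-T[1])<.04)
q=w[m]; print(m.sum(),'cap centre',np.percentile(q,[1,99],axis=0).mean(0).round(4),'top',np.percentile(q[:,2],98).round(4))
E
python3 wc.py w5; python3 d.py .454 .1555 .077
```

```text
2361 cap centre [0.4521 0.1556 0.1073] top 0.1119
t 11.25 tcp [0.4556 0.1541 0.2   ] gap 0.9967152883789991 F [-0.  -0.  -0.6]
[0.454  0.1555 0.077 ] [ 0.2   0.07 12.3 ]
```

Call:
drive_tool(
  deltas=[0.1,0.1,1.5,0,0.2,0.1,3.5,0,0.2,0.1,5.5,0,0.2,0.1,7.5,0,0.2,0.1,9.2,0,0.2,0.1,10.6,0,0.2,0.1,11.5,0,0.2,0.1,12,0,0.2,0.1,12.3,0,0.2,0.1,12.3,0],
)

```text
t: 12.25
tcp_pos: [0.4545, 0.1556, 0.0769]
tool_rot: [0.231, 0.973, -0.001, -0.0]
force: [0.5, 0.7, 0.1]
finger_gap: 0.997
```

Call:
drive_tool(
  deltas=[0,0,0,0,0,0,0,0,0,0,0,0,0,0,0,0,0,0,0,0,0,0,0,0,0,0,0,0,0,0,0,0],
  hand=2.5,
  squeeze=50,
)

```text
t: 13.05
tcp_pos: [0.4547, 0.1555, 0.0775]
tool_rot: [0.231, 0.973, -0.001, 0.0]
force: [-1.2, -1.6, 6.1]
finger_gap: 0.428
```

Call:
drive_tool(
  deltas=[0,0,-0.3,0,0,0,-1,0,0,0,-2.5,0,0,0,-4.5,0,0,0,-6.5,0,0,0,-8.5,0,0,0,-10.5,0,0,0,-12.5,0,0,0,-14,0,0,0,-14.7,0,0,0,-15,0,0,0,-15,0],
)

```text
t: 14.25
tcp_pos: [0.4544, 0.1557, 0.2273]
tool_rot: [0.231, 0.973, -0.001, 0.0]
force: [0.2, -0.5, -1.8]
finger_gap: 0.432
```

```bash
python3 d.py .435 .305 .23; python3 - <<'E'
from h import *
s=snap('scene','scene6'); snap('wrist','wrist6')
E
```

```text
t 14.25 tcp [0.4544 0.1557 0.2273] gap 0.4318644381689251 F [ 0.2 -0.5 -1.8]
[0.435 0.305 0.23 ] [ 8.44 12.47 -0.29]
```

View pics/scene6.png

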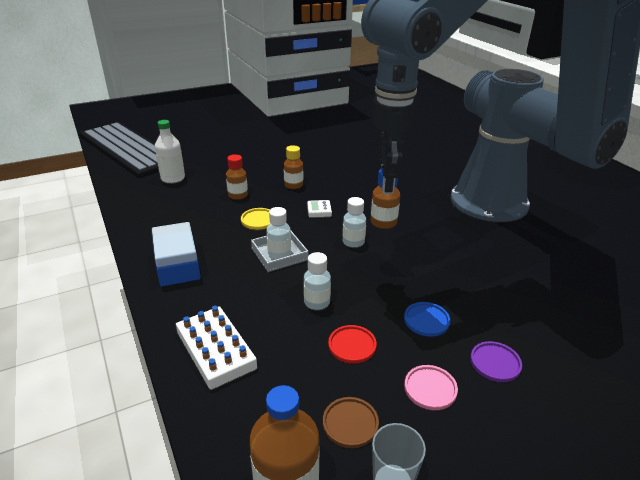

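The picture shows amber_blue held upright at about (385,200), with the blue saucer clear at (427,318).

Call:
drive_tool(
  deltas=[0.3,0.4,0,0,1.2,1.8,0,0,2.5,3.7,0,0,4,5.9,0,0,5.5,8.1,0,0,6.9,10.2,0,0,7.9,11.7,0,0,8.3,12.3,0,0,8.4,12.5,0,0,8.4,12.5,0,0],
)

```text
t: 15.35
tcp_pos: [0.4349, 0.3047, 0.2261]
tool_rot: [0.231, 0.973, -0.001, -0.001]
force: [0.9, -0.0, -2.2]
finger_gap: 0.432
```

```bash
python3 d.py .435 .305 .0815
```

```text
t 15.35 tcp [0.4349 0.3047 0.2261] gap 0.43166959012864775 F [ 0.9 -0.  -2.2]
[0.435  0.305  0.0815] [-1.000e-02  7.000e-02  1.446e+01]
```

Call:
drive_tool(
  deltas=[0,0,0.5,0,0,0.1,2,0,0,0.1,4,0,0,0.1,6,0,0,0.1,8,0,0,0.1,9.9,0,0,0.1,11.3,0,0,0.1,12.4,0,0,0.1,13.1,0,0,0.1,13.5,0,0,0.1,13.7,0,0,0.1,13.7,0],
)

```text
t: 16.55
tcp_pos: [0.4352, 0.3054, 0.0893]
tool_rot: [0.231, 0.973, -0.001, -0.001]
force: [0.0, -0.1, -1.7]
finger_gap: 0.432
```

Call:
drive_tool(
  deltas=[0,0,0.1,0,0,0,0.2,0,0,0,0.3,0,0,0,0.4,0,0,0,0.5,0,0,0,0.55,0,0,0,0.55,0],
)

```text
t: 17.25
tcp_pos: [0.4352, 0.3053, 0.0837]
tool_rot: [0.231, 0.973, -0.001, -0.001]
force: [0.4, -1.0, -1.7]
finger_gap: 0.433
```

Call:
drive_tool(
  deltas=[0,0,0.05,0,0,0,0.1,0,0,0,0.15,0,0,0,0.2,0,0,0,0.25,0,0,0,0.25,0],
)

```text
t: 17.85
tcp_pos: [0.4352, 0.3053, 0.0815]
tool_rot: [0.231, 0.973, -0.001, -0.001]
force: [-0.4, -0.7, 1.6]
finger_gap: 0.431
```

Call:
drive_tool(
  deltas=[0,0,0.05,0,0,0,0.05,0,0,0,0.05,0],
)

```text
t: 18.15
tcp_pos: [0.4353, 0.3052, 0.0815]
tool_rot: [0.231, 0.973, -0.001, -0.001]
force: [-1.6, -0.8, 5.0]
finger_gap: 0.427
```

Call:
drive_tool(
  deltas=[0,0,0,0,0,0,0,0,0,0,0,0,0,0,0,0,0,0,0,0,0,0,0,0],
  hand=8.5,
)

```text
t: 18.75
tcp_pos: [0.4353, 0.3053, 0.0814]
tool_rot: [0.231, 0.973, -0.001, -0.001]
force: [-0.4, 0.1, 0.9]
finger_gap: 0.994
```

Call:
drive_tool(
  deltas=[0,0,-1,0,0,0,-3,0,0,0,-5.5,0,0,0,-8,0,0,0,-10.5,0,0,0,-12,0,0,0,-12,0],
)

```text
t: 19.45
tcp_pos: [0.437, 0.3062, 0.2044]
tool_rot: [0.231, 0.973, 0.001, 0.002]
force: [1.0, -0.0, -0.4]
finger_gap: 0.997
```

```bash
python3 - <<'E'
from h import *
for n in ['scene','side']:
    s=snap(n,n+'7')
a=load('scene7')['frame'][200:400,330:530,::-1]; b=load('side7')['frame'][100:300,130:330,::-1]
cv2.imwrite('pics/l7.png',np.hstack([cv2.resize(a,(400,400)),cv2.resize(b,(400,400))]))
E
python3 d.py .443 -.315 .2
```

```text
t 19.55 tcp [0.4353 0.3054 0.2017] gap 0.9960346460779822 F [-0.7  0.6 -0.4]
[ 0.443 -0.315  0.2  ] [-28.54 -55.1    0.28]
```

View pics/l7.png

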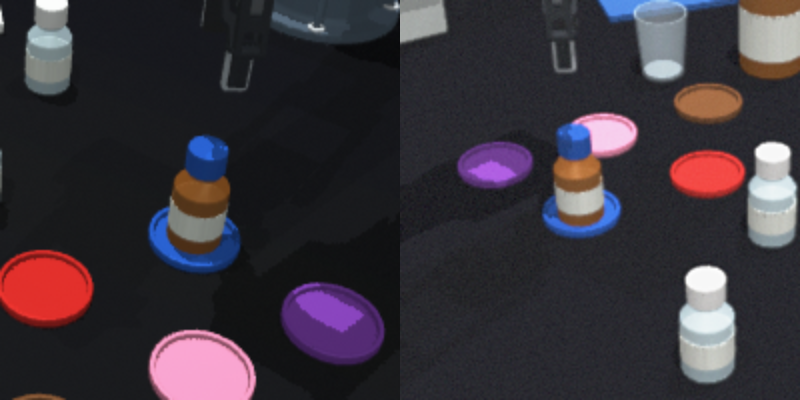

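amber_blue stands flat in the blue saucer. Next is amber_yellow.

Call:
drive_tool(
  deltas=[-0.9,-1.8,0,0,-2.5,-4.8,0,0,-4.4,-8.5,0,0,-6.3,-12.2,0,0,-8.2,-15.8,0,0,-10.1,-19.5,0,0,-12,-23.2,0,0,-13.9,-26.9,0,0,-15.8,-30.5,0,0,-17.7,-34.2,0,0,-19.6,-37.9,0,0,-21,-40.5,0,0],
)

```text
t: 20.75
tcp_pos: [0.4404, -0.153, 0.2014]
tool_rot: [0.232, 0.973, -0.001, -0.001]
force: [0.8, -0.1, 1.3]
finger_gap: 0.993
```

```bash
python3 d.py .443 -.315 .2
```

```text
t 20.75 tcp [ 0.4404 -0.153   0.2014] gap 0.9933417729710885 F [ 0.8 -0.1  1.3]
[ 0.443 -0.315  0.2  ] [ -7.53 -14.35   0.16]
```

Call:
drive_tool(
  deltas=[-1.5,-2.9,0,0,-3.3,-6.3,0,0,-5.1,-9.7,0,0,-6.6,-12.6,0,0,-7.4,-14.1,0.1,0,-7.5,-14.4,0.2,0,-7.5,-14.4,0.2,0],
)

```text
t: 21.45
tcp_pos: [0.4418, -0.3141, 0.1985]
tool_rot: [0.232, 0.973, 0.0, -0.003]
force: [0.1, 0.8, -0.2]
finger_gap: 0.996
```

```bash
python3 wc.py w8; python3 d.py .443 -.315 .077
```

```text
2368 cap centre [ 0.4418 -0.314   0.1069] top 0.1119
t 21.5 tcp [ 0.4418 -0.3134  0.1988] gap 0.9936948489815521 F [ 1.6  0.7 -0.4]
[ 0.443 -0.315  0.077] [-0.24 -0.08 12.18]
```

View pics/w8.png

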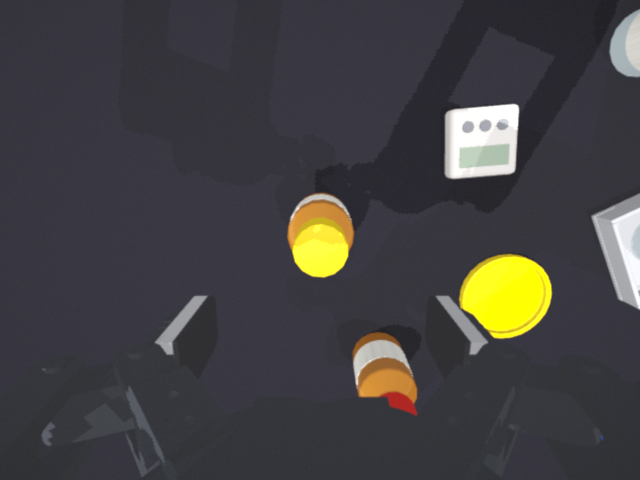

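The wrist view shows the yellow cap at (320,248), centred between the fingers.

Call:
drive_tool(
  deltas=[-0.1,0,1.5,0,-0.1,0,3.5,0,-0.1,0,5.5,0,-0.1,0,7.5,0,-0.1,0,9.2,0,-0.1,0,10.6,0,-0.1,0,11.5,0,-0.1,0,12,0,-0.1,0,12.2,0,-0.1,0,12.2,0],
)

```text
t: 22.5
tcp_pos: [0.4423, -0.3134, 0.077]
tool_rot: [0.231, 0.973, 0.0, -0.002]
force: [-0.5, -0.0, -0.6]
finger_gap: 0.995
```

Call:
drive_tool(
  deltas=[0,0,0,0,0,0,0,0,0,0,0,0,0,0,0,0,0,0,0,0,0,0,0,0,0,0,0,0,0,0,0,0],
  hand=2.5,
  squeeze=50,
)

```text
t: 23.3
tcp_pos: [0.4425, -0.3139, 0.0775]
tool_rot: [0.231, 0.973, -0.0, -0.002]
force: [-1.2, -0.9, 5.6]
finger_gap: 0.434
```

Call:
drive_tool(
  deltas=[0,0,-0.3,0,0,0,-1,0,0,0,-2.5,0,0,0,-4.5,0,0,0,-6.5,0,0,0,-8.5,0,0,0,-10.5,0,0,0,-12.5,0,0,0,-14,0,0,0,-14.7,0,0,0,-15,0,0,0,-15,0],
)

```text
t: 24.5
tcp_pos: [0.4429, -0.3137, 0.2273]
tool_rot: [0.231, 0.973, 0.0, -0.002]
force: [-0.1, -0.5, -1.9]
finger_gap: 0.43
```

```bash
python3 d.py .600 -.1835 .23; python3 - <<'E'
from h import *
s=snap('side','side9')
E
```

```text
t 24.5 tcp [ 0.4429 -0.3137  0.2273] gap 0.430349031137162 F [-0.1 -0.5 -1.9]
[ 0.6    -0.1835  0.23  ] [-8.18 18.69 -0.32]
```

View pics/side9.png

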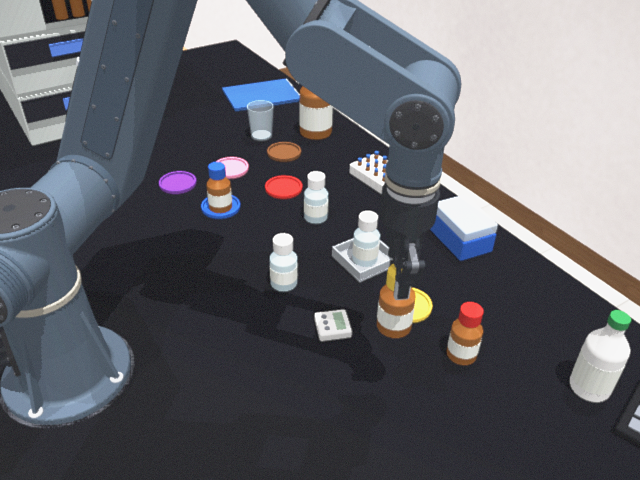

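amber_yellow is held upright at (396,300). I'm taking it to the yellow saucer.

Call:
drive_tool(
  deltas=[-0.2,0.5,0,0,-0.9,2.1,0,0,-2,4.6,0,0,-3.3,7.5,0,0,-4.6,10.5,0,0,-5.9,13.4,0,0,-7.1,16.2,0,0,-7.9,18,0,0,-8.2,18.6,0,0,-8.2,18.7,0,0,-8.2,18.7,0,0],
)

```text
t: 25.65
tcp_pos: [0.5992, -0.1839, 0.2259]
tool_rot: [0.231, 0.973, 0.0, -0.003]
force: [0.8, -1.0, -1.0]
finger_gap: 0.429
```

```bash
python3 d.py .600 -.1835 .0815
```

```text
t 25.65 tcp [ 0.5992 -0.1839  0.2259] gap 0.4292669387660918 F [ 0.8 -1.  -1. ]
[ 0.6    -0.1835  0.0815] [-0.15  0.09 14.44]
```

Call:
drive_tool(
  deltas=[-0.1,0,0.5,0,-0.1,0.1,2,0,-0.1,0.1,4,0,-0.1,0.1,6,0,-0.1,0.1,8,0,-0.1,0.1,9.9,0,-0.1,0.1,11.3,0,-0.1,0.1,12.4,0,-0.1,0.1,13.1,0,-0.1,0.1,13.5,0,-0.1,0.1,13.7,0,-0.1,0.1,13.7,0],
)

```text
t: 26.85
tcp_pos: [0.5999, -0.1833, 0.0892]
tool_rot: [0.231, 0.973, 0.0, -0.003]
force: [0.5, 0.7, -2.4]
finger_gap: 0.429
```

Call:
drive_tool(
  deltas=[0,0,0.1,0,0,0,0.2,0,0,0,0.3,0,0,0,0.4,0,0,0,0.5,0,0,0,0.55,0,0,0,0.55,0],
)

```text
t: 27.55
tcp_pos: [0.5998, -0.1832, 0.0836]
tool_rot: [0.231, 0.973, 0.0, -0.003]
force: [1.1, -0.1, -2.5]
finger_gap: 0.43
```

Call:
drive_tool(
  deltas=[0,0,0.05,0,0,0,0.1,0,0,0,0.15,0,0,0,0.2,0,0,0,0.2,0],
)

```text
t: 28.05
tcp_pos: [0.5998, -0.1833, 0.0817]
tool_rot: [0.231, 0.973, 0.0, -0.003]
force: [-0.2, 0.4, -1.3]
finger_gap: 0.436
```

Call:
drive_tool(
  deltas=[0,0,0.05,0,0,0,0.1,0,0,0,0.1,0,0,0,0.1,0],
)

```text
t: 28.45
tcp_pos: [0.6, -0.1834, 0.0816]
tool_rot: [0.231, 0.973, -0.0, -0.003]
force: [-1.3, -0.2, 5.9]
finger_gap: 0.428
```

Call:
drive_tool(
  deltas=[0,0,0,0,0,0,0,0,0,0,0,0,0,0,0,0,0,0,0,0,0,0,0,0],
  hand=8.5,
)

```text
t: 29.05
tcp_pos: [0.6, -0.1834, 0.0815]
tool_rot: [0.231, 0.973, -0.0, -0.003]
force: [0.4, -0.1, -0.2]
finger_gap: 0.994
```

Call:
drive_tool(
  deltas=[0,0,-1,0,0,0,-3,0,0,0,-5.5,0,0,0,-8,0,0,0,-10.5,0,0,0,-12,0,0,0,-12,0],
)

```text
t: 29.75
tcp_pos: [0.6024, -0.1843, 0.205]
tool_rot: [0.231, 0.973, -0.001, 0.001]
force: [0.0, -0.8, 0.3]
finger_gap: 0.996
```

```bash
python3 - <<'E'
from h import *
for n in ['scene','side']:
    s=snap(n,n+'a')
a=load('scenea')['frame'][120:320,160:360,::-1]; b=load('sidea')['frame'][200:400,300:500,::-1]
cv2.imwrite('pics/la.png',np.hstack([cv2.resize(a,(400,400)),cv2.resize(b,(400,400))]))
E
python3 d.py .604 -.326 .2
```

```text
t 29.85 tcp [ 0.6006 -0.1835  0.2018] gap 0.996433191966217 F [0.  0.6 0. ]
[ 0.604 -0.326  0.2  ] [ -6.72 -12.57   0.17]
```

View pics/la.png

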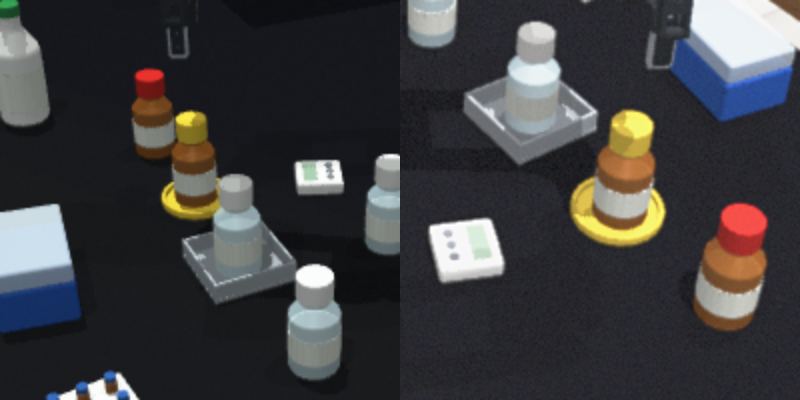

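amber_yellow is in its saucer and flat. amber_red is last.

Call:
drive_tool(
  deltas=[-0.5,-1,0,0,-1.8,-3.4,0,0,-3.4,-6.4,0,0,-5,-9.4,0,0,-6.2,-11.6,0.1,0,-6.6,-12.4,0.2,0,-6.7,-12.6,0.2,0,-6.7,-12.6,0.2,0],
)

```text
t: 30.65
tcp_pos: [0.6031, -0.3254, 0.1988]
tool_rot: [0.231, 0.973, 0.001, -0.003]
force: [-0.1, -0.2, -0.7]
finger_gap: 0.992
```

```bash
python3 wc.py wb; python3 d.py .604 -.326 .077
```

```text
2361 cap centre [ 0.6034 -0.3265  0.1068] top 0.1119
t 30.7 tcp [ 0.6033 -0.3248  0.1991] gap 0.9937899085885344 F [0.2 0.3 0.1]
[ 0.604 -0.326  0.077] [-0.19 -0.07 12.2 ]
```

Call:
drive_tool(
  deltas=[-0.1,0,1.5,0,-0.2,-0.1,3.5,0,-0.2,-0.1,5.5,0,-0.2,-0.1,7.5,0,-0.2,-0.1,9.2,0,-0.2,-0.1,10.6,0,-0.2,-0.1,11.5,0,-0.2,-0.1,12,0,-0.2,-0.1,12.2,0,-0.2,-0.1,12.2,0],
)

```text
t: 31.7
tcp_pos: [0.6042, -0.3265, 0.0773]
tool_rot: [0.231, 0.973, 0.0, -0.003]
force: [-0.4, 0.1, 0.7]
finger_gap: 0.993
```

Call:
drive_tool(
  deltas=[0,0,0,0,0,0,0,0,0,0,0,0,0,0,0,0,0,0,0,0,0,0,0,0,0,0,0,0,0,0,0,0],
  hand=2.5,
  squeeze=50,
)

```text
t: 32.5
tcp_pos: [0.6045, -0.3269, 0.078]
tool_rot: [0.231, 0.973, -0.0, -0.002]
force: [-1.5, -0.6, 6.5]
finger_gap: 0.43
```

Call:
drive_tool(
  deltas=[0,0,-0.3,0,0,0,-1,0,0,0,-2.5,0,0,0,-4.5,0,0,0,-6.5,0,0,0,-8.5,0,0,0,-10.5,0,0,0,-12.5,0,0,0,-14,0,0,0,-14.7,0,0,0,-15,0,0,0,-15,0],
)

```text
t: 33.7
tcp_pos: [0.605, -0.3269, 0.2278]
tool_rot: [0.231, 0.973, 0.0, -0.003]
force: [0.5, 0.1, -1.8]
finger_gap: 0.431
```

```bash
python3 d.py .600 .299 .23; python3 - <<'E'
from h import *
s=snap('side','sidec')
E
```

```text
t 33.7 tcp [ 0.605  -0.3269  0.2278] gap 0.43144091602804535 F [ 0.5  0.1 -1.8]
[0.6   0.299 0.23 ] [28.57 55.69 -0.13]
```

View pics/sidec.png

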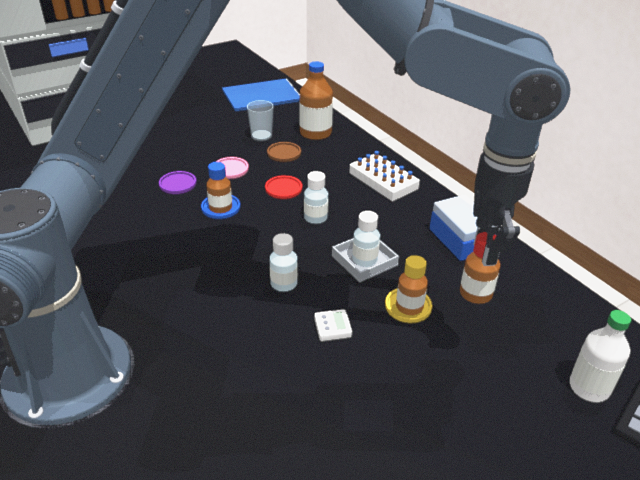

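Call:
drive_tool(
  deltas=[0.3,0.6,-0.5,0,1.2,2.3,-1,0,2.5,4.9,-1.5,0,4,7.8,-2,0,5.5,10.7,-2,0,7,13.6,-2,0,8.5,16.6,-2,0,10,19.5,-2,0,11.5,22.4,-2,0,13,25.3,-2,0,14.5,28.3,-2,0,16,31.2,-2,0],
)

```text
t: 34.95
tcp_pos: [0.601, 0.0269, 0.2482]
tool_rot: [0.23, 0.973, 0.001, -0.004]
force: [1.2, -0.3, -3.6]
finger_gap: 0.434
```

```bash
python3 d.py .600 .299 .23
```

```text
t 34.95 tcp [0.601  0.0269 0.2482] gap 0.43396597841299916 F [ 1.2 -0.3 -3.6]
[0.6   0.299 0.23 ] [12.29 24.28  1.9 ]
```

Call:
drive_tool(
  deltas=[1.4,2.8,0,0,2.9,5.7,0,0,4.4,8.7,0,0,5.9,11.7,0,0,7.4,14.6,0,0,8.9,17.6,0,0,10.3,20.3,0,0,11.4,22.5,0,0,12,23.8,0.5,0,12.2,24.2,1,0,12.3,24.3,1.5,0,12.3,24.3,1.7,0],
)

```text
t: 36.15
tcp_pos: [0.5992, 0.2983, 0.2308]
tool_rot: [0.231, 0.973, -0.0, -0.005]
force: [-0.3, -0.3, -2.6]
finger_gap: 0.433
```

```bash
python3 wc.py wd; python3 d.py .600 .299 .082
```

```text
t 36.2 tcp [0.5994 0.298  0.2307] gap 0.4324541819195554 F [ 0.4 -0.9 -2.8]
[0.6   0.299 0.082] [-0.14  0.16 14.87]Traceback (most recent call last):
  File "wc.py", line 6, in <module>
    q=w[m]; print(m.sum(),'cap centre',np.percentile(q,[1,99],axis=0).mean(0).round(4),'top',np.percentile(q[:,2],98).round(4))
                                       ~~~~~~~~~~~~~^^^^^^^^^^^^^^^^^
    return _quantile_unchecked(
        a, q, axis, out, overwrite_input, method, keepdims, weights)
    return _ureduce(a,
                    func=_quantile_ureduce_func,
    ...<5 lines>...
                    overwrite_input=overwrite_input,
                    method=method)
    r = func(a, **kwargs)
    result = _quantile(arr,
                       quantiles=q,
    ...<2 lines>...
                       out=out,
                       weights=wgt)
    slices_having_nans = np.isnan(arr[-1, ...])
                                  ~~~^^^^^^^^^
IndexError: index -1 is out of bounds for axis 0 with size 0
```

View pics/wd.png

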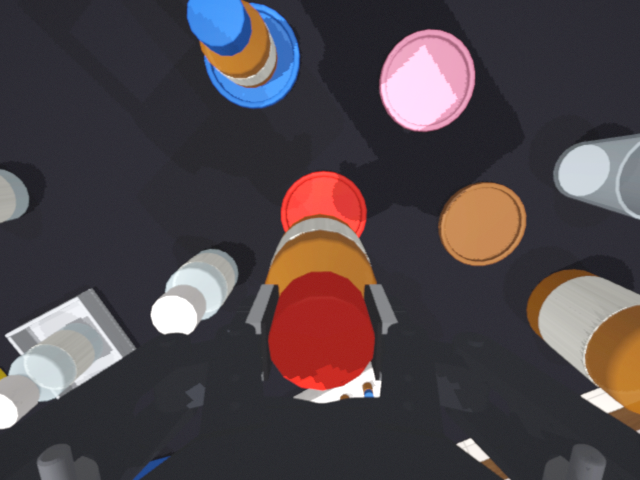

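The wrist view shows the bottle held straight, with the red saucer at (324,210) below it. The relative position matches the earlier pick from that saucer. Lowering now.

Call:
drive_tool(
  deltas=[-0.1,0.1,0.5,0,-0.1,0.2,2,0,-0.1,0.2,4,0,-0.1,0.2,6,0,-0.1,0.2,8,0,-0.1,0.2,10,0,-0.1,0.2,11.5,0,-0.1,0.2,12.7,0,-0.1,0.2,13.5,0,-0.1,0.2,13.9,0,-0.1,0.2,14.1,0,-0.1,0.2,14.1,0],
)

```text
t: 37.4
tcp_pos: [0.6002, 0.2997, 0.0901]
tool_rot: [0.231, 0.973, -0.0, -0.004]
force: [0.2, 0.7, -2.4]
finger_gap: 0.432
```

Call:
drive_tool(
  deltas=[0,0,0.1,0,0,0,0.2,0,0,0,0.3,0,0,0,0.4,0,0,0,0.5,0,0,0,0.55,0,0,0,0.55,0],
)

```text
t: 38.1
tcp_pos: [0.6001, 0.2997, 0.0845]
tool_rot: [0.231, 0.973, -0.0, -0.004]
force: [0.2, -0.5, -3.2]
finger_gap: 0.436
```

Call:
drive_tool(
  deltas=[0,0,0.05,0,0,0,0.1,0,0,0,0.15,0,0,0,0.2,0,0,0,0.2,0],
)

```text
t: 38.6
tcp_pos: [0.6, 0.2996, 0.0823]
tool_rot: [0.231, 0.973, -0.0, -0.004]
force: [-0.5, -0.1, -2.3]
finger_gap: 0.432
```

Call:
drive_tool(
  deltas=[0,0,0.05,0,0,0,0.1,0,0,0,0.1,0,0,0,0.1,0],
)

```text
t: 39.0
tcp_pos: [0.6002, 0.2996, 0.0821]
tool_rot: [0.231, 0.973, -0.0, -0.004]
force: [-1.5, -1.3, 3.7]
finger_gap: 0.43
```

Call:
drive_tool(
  deltas=[0,0,0,0,0,0,0,0,0,0,0,0,0,0,0,0,0,0,0,0,0,0,0,0],
  hand=8.5,
)

```text
t: 39.6
tcp_pos: [0.6002, 0.2996, 0.082]
tool_rot: [0.231, 0.973, -0.0, -0.004]
force: [0.7, -0.7, 0.7]
finger_gap: 0.995
```

Call:
drive_tool(
  deltas=[0,0,-1,0,0,0,-3,0,0,0,-5.5,0,0,0,-8,0,0,0,-10.5,0,0,0,-13,0,0,0,-15,0,0,0,-16,0,0,0,-16,0],
)

```text
t: 40.5
tcp_pos: [0.6025, 0.2996, 0.2443]
tool_rot: [0.231, 0.973, 0.001, -0.002]
force: [0.2, 0.6, -0.5]
finger_gap: 0.994
```

```bash
python3 - <<'E'
from h import *
from m import cloud
for n in ['scene','side']:
    s=snap(n,n+'Z'); w=cloud(s); z=w[...,2]
    m=((w[...,0]>.35)&(w[...,0]<.68)&(abs(w[...,1])<.42)&(z>.1)&(z<.125)).astype(np.uint8)
    k,l,st,c=cv2.connectedComponentsWithStats(m)
    for i in range(1,k):
        if st[i,4]>60:
            q=w[l==i]; print(n,c[i].round(),np.percentile(q,[2,98],axis=0).mean(0)[:2].round(4),np.percentile(q[:,2],98).round(4),np.median(s['frame'][l==i],0))
print(manip.sense()['force'])
E
```

```text
scene [255. 182.] [ 0.6027 -0.1826] 0.12 [162. 140.  42.]
scene [277. 214.] [ 0.612  -0.0234] 0.1198 [219.5 222.  219.5]
scene [317. 260.] [0.6069 0.162 ] 0.1157 [250. 251. 250.]
scene [433. 277.] [0.4365 0.3057] 0.119 [ 36.  85. 181.]
scene [354. 302.] [0.6025 0.2997] 0.1194 [145.  31.  27.]
side [283. 150.] [0.5978 0.2945] 0.1193 [178.  55.  50.]
side [216. 169.] [0.4318 0.3001] 0.1196 [ 55.  99. 190.]
side [316. 178.] [0.6022 0.156 ] 0.1159 [247. 247. 247.]
side [368. 219.] [ 0.6068 -0.0293] 0.1193 [247. 247. 247.]
side [282. 241.] [0.4273 0.0012] 0.1156 [247. 247. 247.]
side [415. 265.] [ 0.5975 -0.189 ] 0.1194 [247.  246.  113.5]
[ 0.97938768  0.14834931 -0.02460994]
```

View pics/sceneZ.png

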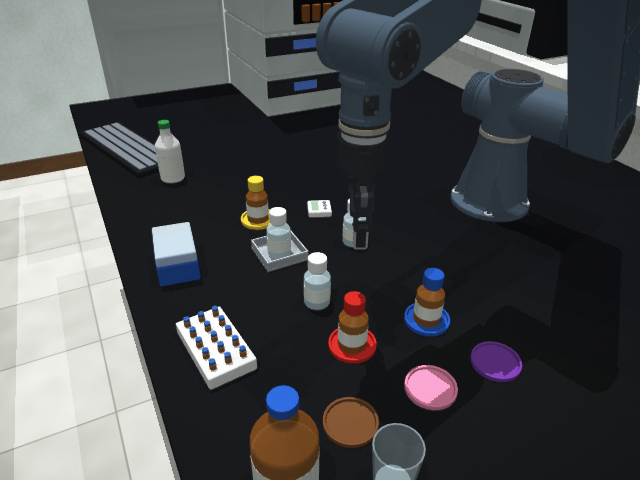

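View pics/sideZ.png

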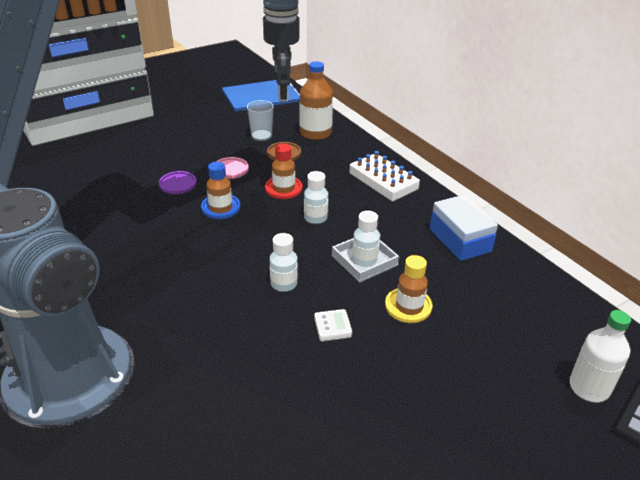

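All four bottles are placed. Their cap tops are 4 mm above the bench bottles, as they should be, and the clear bottles haven't moved. Handing in.

```bash
python3 -c "
from station import manip
print(manip.sign_off())"
```

```text
the job is handed in; nothing more can be done
None
```

I moved the spent clear bottle off the red saucer into the returns tray first. Then I stood amber_blue, amber_yellow and amber_red on the saucers matching their caps. All were gripped by the cap and lowered slowly until they touched down, at about 4–6 N. I handed the job in at about 41 s, under the 102 s limit.

In the last pictures, all four bottles stand upright and centred in their places within a few mm. Their cap tops are 4 mm above those of the clear bottles on the bench, which matches the 4 mm floors. The two views differ by about 5 mm in position, as they did from the start, and I used their mean.

Clear_a and clear_b read within 1 mm of where they began. The one near (0.43, 0.00) was partly hidden behind the gripper in the final scene view, so only the side view confirmed it. One wrist-camera cap check, made while carrying amber_red, found no points because the cap was above the height range it searched. I checked that placement by looking at the wrist picture instead.

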